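# Snap a holed plate onto the sloping weld fixture and clamp it

## Robot

A 7-joint arm with a two-finger parallel gripper is mounted at the origin on the work surface. World frame = base frame: x ahead of the robot, y to its left, z up, the work surface at z = 0. Lengths are in m, angles in rad, forces in N, time in s.
With the tool pointing down it reaches from about 0.4 to 0.85 m from the base axis. Payload 4.5 kg.
Tool frame: the origin (TCP) lies midway between the tips of the shut fingers; the grasp point (between the pads) lies 19 mm behind it; y points along the fingers, z is the direction in which the jaws open and shut, and the axes are right-handed (so a half turn about y gives the same grasp; the last joint's range is limited). The gripper opens to 88 mm and grips with 3 to 60 N. Pads are 18 mm wide; open, the fingers measure 123 mm over their backs; the gripper's body (75 mm by 187 mm) begins 45 mm behind the grasp point.
Start: joints at [1.223, 0.689, -0.195, 1.565, 0.157, 0.902, -0.215], TCP at [0.233, -0.58, 0.239] pointing down, gripper open.
Joint ranges: [-3.01, 3.01], [-0.46, 2.08], [-1.47, 1.51], [0.13, 2.56], [-1, 4.14], [0.04, 2.09], [-2.66, 2.66]. Speed limits (rad/s): [2.57, 2.57, 3.14, 3.14, 3.14, 3.14, 3.14].

## Interface

Orientations are given as a unit quaternion [x, y, z, w].
In Python, from plant import r, snapshot, get_calibration, job, boxes_of gives the robot as it stands. The module is installed in compiled form; this text tells all that it offers.
- The arm moves only by the shell command python3 -m handwheel 'ROWS' [OPENING] [FORCE]. ROWS is JSON, a list that holds one entry, the list of rows, each a list of 6 numbers: the shift along the tool's x, y, z as a fraction of full scale, then the turn, a rotation vector about the tool's x, y, z as a fraction of full scale. In form: [[[x, y, z, wx, wy, wz], ...]]. A call has 1 to 12 rows; each row is the pose to reach, as a shift and turn from the pose commanded when the call began, along the tool's axes at that moment, turning the shorter way round; what a row does not reach only later rows make up. Full scale, the value 1, is 100 cm for a shift and 180 degrees for a turn. A row lasts 1/12 s, in which the tool goes at most 41.7 mm and 7.16 degrees, less where a joint would pass 70% of its speed; a pose out of reach is approached as far as the arm can. A call with a number of a shift or a turn outside -1 to 1 is refused whole. A call with a gripper value outside its range is refused whole. OPENING is the opening, from -1 (shut) to 1 (fully open), set as the call begins (- or left out, the last holds). The fingers move at their own pace and stop on an object; FORCE is the grip in N (left out, the last holds). Time passes only in rows, so rows that repeat a pose let the fingers close. It gives the time, the measured TCP pose, the force and the opening at its end, in the units of the state.
- r.get_state(): the state, without advancing time (a new reading comes with each control period).
- snapshot(name): name is "scene" or "top" or "wrist"; returns the picture (480x640x3 uint8, red, green, blue); there is no depth.
- get_calibration(name): a dict with "fx", "fy", "cx", "cy" (pixels), "T" (4x4, takes a point from camera to world coordinates). Camera axes: x right, y down, z forward; pixel columns grow to the right and rows downward; lengths in m; the calibration is good to about 2 mm. A picture is of the moment at which its call begins: read the wrist's pose just before it. get_calibration takes no time and is no camera call; for the wrist camera it gives the pose at the moment of the call.
- job.finish_job(): hands the job in, once; it reports no verdict.
Trained networks look in the newest picture that a camera, given by its name, has taken for a name from the list of things; names that differ only in an ending like _2 or _b are one class to them, and where a whole thing is asked for, a point or a joint stands for the part that bears it (a point fixed in the world has none). Each returns a list of dicts, best first, with "confidence" (0 to 1); they miss things now and then, are a little off and sometimes report something else, mostly with a low value. They report only what shows in the picture. A call takes as long as a camera call. They do not tell look-alikes from the thing itself.
- boxes_of(thing, camera): "bbox" ([left, top, right, bottom] in pixels, round what is visible of it).
The state is a dict: "clock": time; "q": joint angles; "qd": joint speeds; "joint_torque": joint torques, N m; "tool_pos": TCP position; "eef_rot": TCP orientation; "contact_force": force on the tool from outside, world axes, zero at the start; "moment": the same for the moment, N m; "opening": opening from 0.0 (shut) to 1.0 (fully open).
Only numpy, scipy, OpenCV 4.12 (cv2) and the standard library are available. Lean on these libraries where they do the work, as an engineer would, in place of code of your own. Each camera call takes 0.05 s, during which the arm holds its last target. There are 200 camera calls.

## Task

Take the holed aluminium plate by its upright lug from the green-railed stand, set it, without dropping it, over the four snap posts of the sloping blue fixture and press it down until all four posts have clicked through and the plate lies fully home on every shoulder. Then, and only then, swing the red-handled hold-down clamp over onto the plate until it stops, and let go. Leave the yellow bin, the green can and the red magnet square where they are.

Things in the scene. Friction and masses are not known exactly. Their poses are not given: they have to be found in the camera images.
- nest: Blue fixture plate 170 x 225 x 12 mm, fixed, sloping 30 degrees down towards the robot; its yaw varies. Origin: on its underside, midway between the four posts; z = normal of the slope, x = uphill, y = level, towards the clamp. Brass posts stand at (+-55, +-45) mm. A plate fully home has its underside at z = 24 mm (centre at (0, 0, 24)) and its z along the nest's z.
- post0 (a point): Post at (-55, -45) mm of the nest; this point: on its axis, level with the top of its round steel shoulder (26 mm across), where the plate's underside must come. Above it the post is 12 mm thick for 11 mm, then narrows to 5 mm at its tip, 26 mm up. On its +y and -y sides two orange sprung catches bulge out to 21 mm overall, 10 mm up, sloping in towards the tip.
- post1 (a point): Post at (-55, +45) mm of the nest, same point and shape as post0. A plate just laid over the posts rests on the catches with its underside about 15 mm above the shoulders, square holes round the tips.
- post2 (a point): Post at (+55, -45) mm of the nest, same as post0. Each post takes about 4 to 6 N along the nest's -z to push past its catches. Pressing beside one post passes that one first, and with more force its neighbours; pressing in the middle takes some 20 N for all four. A plate not yet past a post stands about 13 mm proud there.
- post3 (a point): Post at (+55, +45) mm of the nest, same as post0. Once past, the catches spring out over the plate and hold it down with about 1 mm play.
- plate: Loose aluminium plate 150 (x) x 130 (y) x 5 mm, about 0.3 kg, with 16 mm square holes at (+-55, +-45) mm. Origin: centre of its underside, z up through the lug. The lug in its middle is 12 mm thick (x), 40 mm long (y), its top at z = 41 mm. Black dots on top at (+-28, +-45) mm are good places to press with closed fingers. It fits either way round (180 degrees).
- plate_hole0 (a point): Centre of the hole at (-55, -45) mm of the plate, on the underside.
- plate_hole1 (a point): Centre of the hole at (-55, +45) mm of the plate, on the underside.
- plate_hole2 (a point): Centre of the hole at (+55, -45) mm of the plate, on the underside.
- plate_hole3 (a point): Centre of the hole at (+55, +45) mm of the plate, on the underside.
- stand: Fixed stand, 170 x 150 mm foot with two green rails, tops at 50 mm, on which the plate lies. Origin: centre of the underside, on the table.
- clamp (a joint): Hold-down clamp, angle in rad: 0 = closed (rubber pad on a plate that is fully home), positive = open; starts at 1.6 to 1.9 (arm standing up off the slope, red handle pointing outwards). It stays where it is left; about 2 to 3 N at the handle's end moves it. The steel arm is 16 mm wide and 80 mm long and when closed runs from the hinge towards the nest's -y.
- clamp_hinge (a point): Hinge of the clamp, at (0, 115, 43) mm of the nest; its axis is parallel to the nest's x. 70 mm along the arm sit the pad (below) and the round red handle, 18 mm thick (above), which stands up along the nest's z when closed.
- clamp_tip (a point): Centre of the free end face of the red handle: 70 mm from the hinge along the arm and 45 mm up from it; closed it is at (0, 45, 88) mm of the nest. To close, push this end from outside inwards (towards the nest's -y) and finally down along the nest's -z.
- bin: Yellow open bin, 90 x 90 x 50 mm, loose, a bystander. Origin: centre of the underside.
- can: Green spray can, 60 mm across, 120 mm high, loose, a bystander. Origin: centre of the underside.
- square: Red L-shaped magnet square lying flat, 70 x 70 x 22 mm, loose, a bystander. Origin: centre of its outline, on the underside.
There are look-alikes about, which are no part of the job. What is shaped like the stand but orange or turquoise is not meant.

How it is judged:
By the outcome, as a careful person would: the job done as asked, in the order asked, and still so for the second after the job is handed in, with the robot touching nothing.
It also fails if it takes over 64 s, if anything falls off the work surface, if the arm or the gripper's body presses on something with over 40 N, if the wrist force passes 120 N, or if a joint passes its speed limit or range.

## Working session

There is one attempt and no reset: what is moved stays moved. The work goes in short steps, Python scripts to look and compute and a shell command to move; the robot and the scene stay as the last step left them, time stands still between calls to the robot, and variables do not carry over. Pictures are saved under pics/ and viewed, about 8 in all and at most 12, crops included, and the job is handed in when it is done.

```bash
mkdir -p pics; python3 - <<'E'
from plant import r,snapshot,get_calibration,boxes_of
import cv2,numpy as np
np.set_printoptions(precision=4,suppress=True)
s=r.get_state();print(s)
for n in("scene","top"):
    im=snapshot(n);cv2.imwrite(f"pics/{n}0.png",im[:,:,::-1])
    c=get_calibration(n);print(n,c)
    for t in("plate","stand","nest","clamp","clamp_tip","post0","bin","can","square"):
        print(t,[(b["bbox"],round(b["confidence"],2)) for b in boxes_of(t,n)[:3]])
E
```

```text
{'clock': 0.0, 'q': array([ 1.2228,  0.69  , -0.1945,  1.5664,  0.1573,  0.9025, -0.2151]), 'qd': array([-0.0034, -0.0009,  0.0013,  0.0002, -0.0019,  0.0007, -0.    ]), 'joint_torque': array([ -0.0003, -52.7554,  -1.2668, -15.3428,  -0.0526,   0.0065,
         0.0002]), 'tool_pos': array([ 0.2326, -0.5794,  0.2379]), 'eef_rot': array([-0.1344,  0.6949, -0.6936,  0.134 ]), 'contact_force': array([ 0.499 , -0.3091, -0.9503]), 'moment': array([-0.0628, -0.0252,  0.0087]), 'opening': 1.000712838551002}
scene {'fx': 454.4902877423993, 'fy': 454.4902877423993, 'cx': 320.4741847004281, 'cy': 237.49072872907763, 'T': array([[-0.7443,  0.5244, -0.4136,  0.8919],
       [ 0.6677,  0.5702, -0.4786,  0.4205],
       [-0.0151, -0.6324, -0.7745,  0.9863],
       [ 0.    ,  0.    ,  0.    ,  1.    ]])}
plate [([241.3, 185.7, 310.7, 245.1], 0.72), ([386.4, 345.5, 428.5, 372.6], 0.32)]
stand [([238.9, 205.5, 316.2, 254.9], 0.67), ([220.5, 138.0, 287.6, 184.4], 0.65), ([293.2, 153.1, 369.3, 204.3], 0.65)]
nest [([283.4, 320.8, 425.5, 415.0], 0.76)]
clamp [([383.0, 344.6, 427.5, 376.7], 0.93), ([242.2
[... 632 characters left out ...]
0181, -0.1264],
       [-0.0211, -0.1173, -0.9929,  1.5446],
       [ 0.    ,  0.    ,  0.    ,  1.    ]])}
plate [([371.5, 213.3, 424.5, 275.1], 0.55), ([155.0, 192.1, 186.0, 212.0], 0.42)]
stand [([376.3, 303.0, 447.8, 380.9], 0.96), ([464.8, 251.7, 532.6, 327.5], 0.88), ([449.8, 155.0, 512.4, 224.2], 0.83)]
nest [([152.2, 142.5, 268.2, 222.8], 0.9)]
clamp [([154.7, 196.4, 187.9, 211.8], 0.57)]
clamp_tip [([152.8, 191.1, 184.2, 209.3], 0.61), ([156.1, 141.7, 269.0, 224.1], 0.5)]
post0 [([157.7, 141.0, 267.2, 223.2], 0.96)]
bin [([321.9, 138.0, 366.2, 183.9], 0.76), ([155.3, 194.6, 190.1, 212.9], 0.69)]
can [([128.0, 261.3, 164.6, 286.1], 0.89)]
square [([301.5, 235.8, 340.5, 259.1], 0.65)]
```

```bash
python3 - <<'E'
import cv2,numpy as np
a=cv2.imread("pics/top0.png");cv2.imwrite("pics/a.png",cv2.resize(a[120:400,110:560],(800,498),interpolation=cv2.INTER_CUBIC))
b=cv2.imread("pics/scene0.png");cv2.imwrite("pics/b.png",cv2.resize(b[120:430,190:520],(638,600),interpolation=cv2.INTER_CUBIC))
E
```

```text
(no output)
```

View pics/a.png

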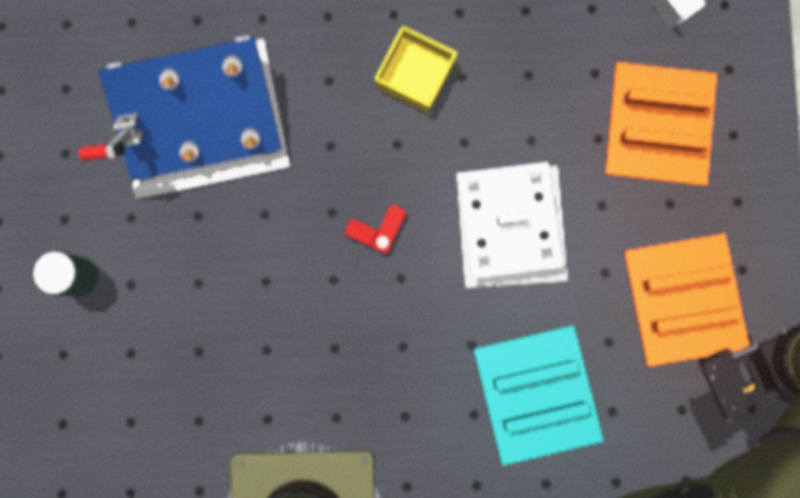

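View pics/b.png

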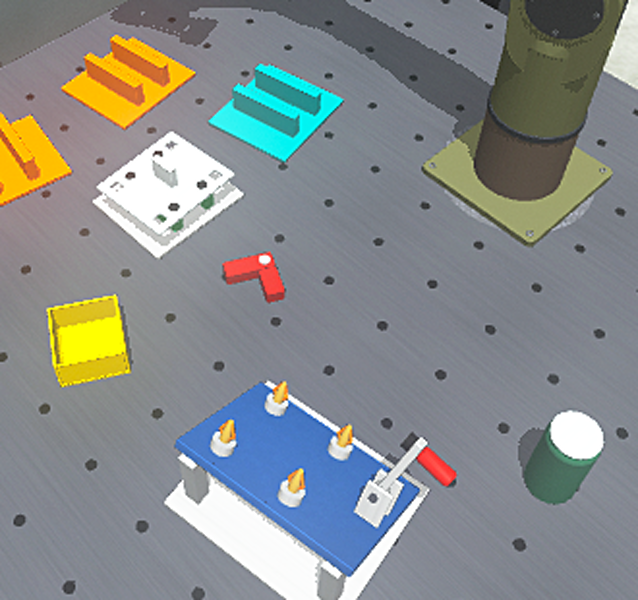

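Top crop: the plate sits on the white-footed (green-railed) stand at about (512,225). The nest is at upper left with orange posts at (168,80), (232,67), (250,140) and (189,152), and its clamp is open to the left. Red square is at (375,230), can at (55,272), bin at (415,70). Next I fit the plate and nest poses from both views.

```bash
cat >h.py <<'E'
import cv2,numpy as np
from scipy.optimize import least_squares
from scipy.spatial.transform import Rotation as R
np.set_printoptions(precision=4,suppress=True)
def proj(c,P):
    T=c["T"];p=(np.atleast_2d(P)-T[:3,3])@T[:3,:3]
    return np.c_[c["fx"]*p[:,0]/p[:,2]+c["cx"],c["fy"]*p[:,1]/p[:,2]+c["cy"]]
def ray(c,uv,z):
    d=c["T"][:3,:3]@np.array([(uv[0]-c["cx"])/c["fx"],(uv[1]-c["cy"])/c["fy"],1]);o=c["T"][:3,3]
    return o+d*(z-o[2])/d[2]
def nestR(yaw): # x uphill
    return R.from_euler("z",yaw)*R.from_euler("y",-np.pi/6)
def blobs(mask,box,amin,amax):
    m=np.zeros_like(mask);l,t,r,b=map(int,box);m[t:b,l:r]=mask[t:b,l:r]
    n,_,st,ce=cv2.connectedComponentsWithStats(m.astype(np.uint8))
    return [(ce[i],st[i]) for i in range(1,n) if amin<=st[i][4]<=amax]
def orange(im):
    h=cv2.cvtColor(im,cv2.COLOR_BGR2HSV);return (h[...,0]>5)&(h[...,0]<24)&(h[...,1]>110)&(h[...,2]>90)
def toolmove(s,p,Rt):
    """shift/turn fractions from current tool pose to pose p, Rt"""
    R0=R.from_quat(s["eef_rot"]);return R0.inv().apply(p-s["tool_pos"]),(R0.inv()*Rt).as_rotvec()/np.pi
E
python3 - <<'E'
from h import *
from plant import get_calibration
for n,pb,nb in(("top",(366,205,432,285),(150,135,272,225)),("scene",(236,180,320,255),(280,310,430,420))):
    im=cv2.imread(f"pics/{n}0.png");c=get_calibration(n)
    v=im.max(2)
    print(n,"dots")
    for ce,st in blobs(v<90,pb,3,60):print(ce,st,ray(c,ce,.055))
    print("posts")
    for ce,st in blobs(orange(im),nb,3,200):print(ce,st)
E
```

```text
top dots
[412.5 230.5] [412 230   2   2   4] [ 0.4573 -0.3488  0.055 ]
[377.5 234.5] [377 234   2   2   4] [ 0.4494 -0.2595  0.055 ]
[415.5 251.5] [415 251   2   2   4] [ 0.4035 -0.354   0.055 ]
[380.5 256.5] [380 256   2   2   4] [ 0.3931 -0.265   0.055 ]
posts
[239.9333 158.4   ] [238 157   5   4  15]
[204.0667 165.7333] [202 164   5   4  15]
[250.1765 199.5882] [248 198   6   4  17]
[215.5714 206.9048] [213 205   6   5  21]
scene dots
[271.7143 198.5714] [270 198   4   3   7] [ 0.4012 -0.3557  0.055 ]
[256.2 209.6] [255 209   4   3   5] [ 0.4596 -0.3514  0.055 ]
[294. 215.] [292 214   5   3  12] [ 0.3948 -0.2641  0.055 ]
[279.6154 226.4615] [277 225   6   4  13] [ 0.4502 -0.2584  0.055 ]
posts
[334.74 323.1 ] [331 318   8  11  50]
[307.1864 343.2712] [304 337   8  12  59]
[367.7778 345.463 ] [364 340   8  11  54]
[342.6094 368.7969] [339 363   9  12  64]
```

```bash
python3 - <<'E'
from h import *
from plant import get_calibration,r
c={n:get_calibration(n) for n in("top","scene")}
# order post0..3 : (-55,-45),(-55,45),(55,-45),(55,45)
L=np.array([[-55,-45,0],[-55,45,0],[55,-45,0],[55,45,0]])/1e3
obs={"top":[[250.18,199.59],[215.57,206.9],[239.93,158.4],[204.07,165.73]],"scene":[[334.74,323.1],[367.78,345.46],[307.19,343.27],[342.61,368.8]]}
for hs in(.034,.038,.042):
  def f(p,full=0):
    P=nestR(p[3]).apply(L+[0,0,hs])+p[:3]
    return np.concatenate([(proj(c[n],P)-obs[n]).ravel() for n in c])
  s=least_squares(f,[.6,.1,.08,.1]);print(hs,s.x,np.degrees(s.x[3]),s.fun)
D=np.array([[28,-45,5],[-28,-45,5],[28,45,5],[-28,45,5]])/1e3
ob={"top":[[412.5,230.5],[415.5,251.5],[377.5,234.5],[380.5,256.5]],"scene":[[256.2,209.6],[271.71,198.57],[279.6,226.46],[294,215]]}
def f(p):
    P=R.from_euler("z",p[2]).apply(D)+[p[0],p[1],p[3]]
    return np.concatenate([(proj(c[n],P)-ob[n]).ravel() for n in c])
s2=least_squares(f,[.42,-.3,0,.05]);print(s2.x,np.degrees(s2.x[2]),s2.fun)
st=r.get_state();print(R.from_quat(st["eef_rot"]).as_matrix())
# grasp pose: tool y=-Z, tool z = +-plate x
for sg in(1,-1):
  for nm,Rp,p in(("plate",R.from_euler("z",s2.x[2]),None),("nest",nestR(s.x[3]),None)):
    M=Rp.as_matrix();y=-M[:,2];z=sg*M[:,0];Rt=R.from_matrix(np.c_[np.cross(y,z),y,z])
    print(sg,nm,(R.from_quat(st["eef_rot"]).inv()*Rt).as_rotvec(degrees=True))
E
```

```text
0.034 [0.6016 0.1182 0.0695 0.1814] 10.394112637756264 [ 0.0106 -0.1808  0.0315 -0.2515  0.0226 -0.0349  0.2624  0.0812 -0.0527
  0.1094  0.1885  0.1567  0.091  -0.0757  0.1844 -0.1694]
0.038 [0.6036 0.1186 0.066  0.1814] 10.394112639243659 [ 0.0106 -0.1808  0.0315 -0.2515  0.0226 -0.0349  0.2624  0.0812 -0.0527
  0.1094  0.1885  0.1567  0.091  -0.0757  0.1844 -0.1694]
0.042 [0.6055 0.1189 0.0625 0.1814] 10.394112567799633 [ 0.0106 -0.1808  0.0315 -0.2515  0.0226 -0.0349  0.2624  0.0812 -0.0527
  0.1094  0.1885  0.1567  0.091  -0.0757  0.1844 -0.1694]
[ 0.4262 -0.3071  0.0968  0.05  ] 5.544339583840637 [ 0.1298 -0.4173  0.2335  0.3425  0.0159 -0.0957 -0.0388 -0.3253  0.8303
  0.2311 -0.1287  0.4656 -0.0988 -0.3212  0.0484 -0.3275]
[[-0.928   0.      0.3726]
 [-0.3726 -0.0001 -0.928 ]
 [ 0.     -1.      0.0001]]
1 plate [ -0.0038 -73.6667   0.0036]
1 nest [ 25.1089 -76.5947  20.5275]
-1 plate [ -0.0039 106.3333  -0.0041]
-1 nest [-21.6589  98.8873  26.4928]
```

```bash
python3 -m handwheel '[[[-0.07,0.02,-0.045,0,-0.1,0],[-0.14,0.04,-0.09,0,-0.2,0],[-0.21,0.06,-0.135,0,-0.3,0],[-0.2812,0.08,-0.1806,0,-0.4093,0],[-0.2812,0.08,-0.1806,0,-0.4093,0],[-0.2812,0.08,-0.1806,0,-0.4093,0],[-0.2812,0.08,-0.1806,0,-0.4093,0],[-0.2812,0.08,-0.1806,0,-0.4093,0],[-0.2812,0.08,-0.1806,0,-0.4093,0],[-0.2812,0.08,-0.1806,0,-0.4093,0],[-0.2812,0.08,-0.1806,0,-0.4093,0],[-0.2812,0.08,-0.1806,0,-0.4093,0]]]'
python3 - <<'E'
from h import *
from plant import *
s=r.get_state();print(s["q"],s["tool_pos"],s["contact_force"])
c=get_calibration("wrist");im=snapshot("wrist")[:,:,::-1].copy();cv2.imwrite("pics/w0.png",im);print(c["T"])
Rp=R.from_euler("z",.0968);o=np.array([.4262,-.3071,.05])
for q in proj(c,Rp.apply(np.array([[28,-45,5],[-28,-45,5],[28,45,5],[-28,45,5],[0,20,41],[0,-20,41]])/1e3)+o):cv2.drawMarker(im,tuple(int(round(v)) for v in q),(0,0,255),0,12,1)
cv2.imwrite("pics/w0m.png",im)
print(toolmove(s,o+[0,0,.0065],R.from_matrix(np.c_[np.cross([0,0,-1],Rp.as_matrix()[:,0]),[0,0,-1],Rp.as_matrix()[:,0]])))
E
```

```text
clock: 2.0
tool_pos: [0.4269, -0.3074, 0.1586]
eef_rot: [-0.524, 0.475, -0.475, 0.524]
contact_force: [0.4, 0.1, 0.2]
opening: 1.002
[ 0.8151  0.7114 -0.4591  1.9324  0.523   0.6172  0.1157] [ 0.4269 -0.3074  0.1586] [0.3596 0.0503 0.1726]
[[ 0.9951  0.0948  0.027   0.4204]
 [ 0.0985 -0.9593 -0.2647 -0.2393]
 [ 0.0008  0.2661 -0.964   0.3038]
 [ 0.      0.      0.      1.    ]]
(array([-0.0003,  0.1021, -0.0006]), array([-0.0001,  0.0005, -0.0001]))
```

View pics/w0m.png

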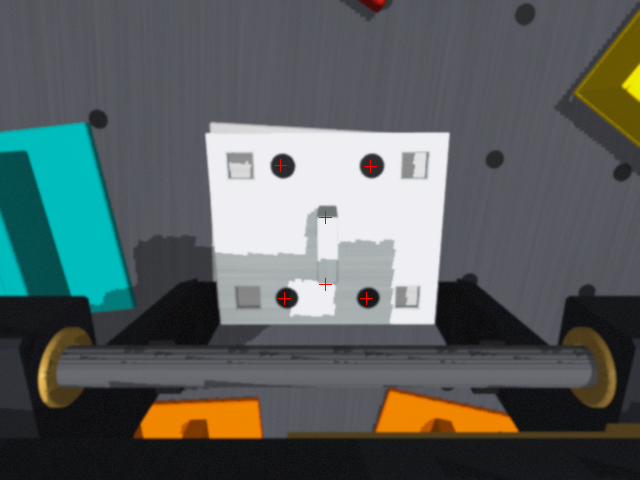

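The wrist picture shows the dots at (283,166), (371,166), (287,298) and (367,298), within about 2 px of prediction, and the lug centred at (326,250). I'll descend and grip.

```bash
python3 -m handwheel '[[[0,0.03,0,0,0,0],[0,0.06,0,0,0,0],[0,0.085,0,0,0,0],[0,0.095,0,0,0,0],[0,0.1,-0.0006,0,0,0],[0,0.102,-0.0006,0,0,0],[0,0.102,-0.0006,0,0,0]]]' && python3 -m handwheel '[[[0,0,0,0,0,0],[0,0,0,0,0,0],[0,0,0,0,0,0],[0,0,0,0,0,0],[0,0,0,0,0,0],[0,0,0,0,0,0],[0,0,0,0,0,0],[0,0,0,0,0,0]]]' -1 60
```

```text
clock: 2.63
tool_pos: [0.4264, -0.308, 0.0573]
eef_rot: [-0.523, 0.475, -0.476, 0.524]
contact_force: [-0.2, -0.6, 0.2]
opening: 0.998
clock: 3.3
tool_pos: [0.426, -0.3077, 0.0567]
eef_rot: [0.524, -0.475, 0.475, -0.524]
contact_force: [-0.0, -0.2, -0.1]
opening: 0.416
```

```bash
python3 -m handwheel '[[[0,0,0,0,0,0],[0,0,0,0,0,0],[0,0,0,0,0,0],[0,0,0,0,0,0],[0,0,0,0,0,0],[0,0,0,0,0,0],[0,0,0,0,0,0],[0,0,0,0,0,0]]]' && python3 -m handwheel '[[[0,-0.01,0,0,0,0],[0,-0.03,0,0,0,0],[0,-0.06,0,0,0,0],[0,-0.09,0,0,0,0],[0,-0.12,0,0,0,0],[0,-0.15,0,0,0,0],[0,-0.17,0,0,0,0],[0,-0.17,0,0,0,0]]]'
python3 - <<'E'
from h import *
from plant import *
s=r.get_state();print(s["q"])
N=nestR(.1814);o=np.array([.6036,.1186,.066]);M=N.as_matrix()
Rt=R.from_matrix(np.c_[np.cross(-M[:,2],M[:,0]),-M[:,2],M[:,0]])
# tool tcp at plate top+~1.5mm => nest z = zplate+.0067 ; hover plate underside at 24+80
for h in(.09,.05):
  t=o+N.apply([0,0,.024+h+.0067]);print(t,*toolmove(s,t,Rt))
E
```

```text
clock: 3.97
tool_pos: [0.4263, -0.3077, 0.0567]
eef_rot: [-0.524, 0.475, -0.475, 0.524]
contact_force: [1.4, -0.0, -0.6]
opening: 0.131
clock: 4.63
tool_pos: [0.4275, -0.3085, 0.2309]
eef_rot: [-0.523, 0.473, -0.478, 0.524]
contact_force: [-0.3, 0.2, -2.4]
opening: 0.132
[ 0.8735  0.6105 -0.5446  1.8642  0.4376  0.7803  0.1903]
[0.5442 0.1077 0.1705] [-0.4033  0.0595  0.1559] [ 0.1649 -0.0261  0.0085]
[0.5639 0.1113 0.1359] [-0.4051  0.0942  0.1757] [ 0.1649 -0.0261  0.0085]
```

```bash
python3 -m handwheel '[[[-0.02,0,0.008,0.01,0,0],[-0.05,0,0.02,0.02,-0.003,0.001],[-0.085,0,0.035,0.04,-0.006,0.002],[-0.12,0,0.05,0.06,-0.009,0.003],[-0.155,0,0.063,0.08,-0.012,0.004],[-0.19,0,0.076,0.1,-0.015,0.005],[-0.225,0.005,0.09,0.12,-0.018,0.006],[-0.26,0.015,0.103,0.135,-0.021,0.007],[-0.295,0.025,0.116,0.15,-0.024,0.008],[-0.33,0.04,0.13,0.1649,-0.0261,0.0085],[-0.365,0.05,0.143,0.1649,-0.0261,0.0085],[-0.39,0.0595,0.152,0.1649,-0.0261,0.0085]]]'
python3 -m handwheel '[[[-0.009,0.004,0.005,0,0,0],[-0.013,0.004,0.004,0,0,0],[-0.013,0.004,0.004,0,0,0],[-0.013,0.004,0.004,0,0,0]]]'
cat >look.py <<'E'
import sys
from h import *
from plant import *
tag=sys.argv[1];s=r.get_state();print(s["clock"],s["q"],s["tool_pos"],s["opening"])
N=nestR(.1814);o=np.array([.6036,.1186,.066]);M=N.as_matrix()
Rt=R.from_matrix(np.c_[np.cross(-M[:,2],M[:,0]),-M[:,2],M[:,0]])
print("tcp in nest mm",N.inv().apply(s["tool_pos"]-o)*1e3, "F nest",N.inv().apply(s["contact_force"]),"rot err deg",(R.from_quat(s["eef_rot"]).inv()*Rt).as_rotvec(degrees=True))
for n in sys.argv[2:]:
    c=get_calibration(n);im=snapshot(n)[:,:,::-1].copy();cv2.imwrite(f"pics/{tag}_{n}.png",im)
E
python3 look.py h wrist scene top; python3 - <<'E'
import cv2,numpy as np
a=cv2.imread("pics/h_wrist.png");b=cv2.imread("pics/h_scene.png")[250:430,250:490]
a=cv2.resize(a,(400,300));b=cv2.resize(b,(400,300),interpolation=2);cv2.imwrite("pics/hh.png",np.hstack([a,b]))
E
```

```text
clock: 5.63
tool_pos: [0.4583, -0.0599, 0.1871]
eef_rot: [-0.462, 0.379, -0.518, 0.612]
contact_force: [-0.2, -0.5, -3.1]
opening: 0.129
clock: 5.97
tool_pos: [0.4616, -0.0467, 0.1849]
eef_rot: [-0.462, 0.379, -0.518, 0.612]
contact_force: [-0.5, -0.0, -3.5]
opening: 0.13
5.9667 [ 0.4452  0.5858 -0.6342  2.3417  1.5596  0.313  -1.3856] [ 0.4616 -0.0467  0.1849] 0.12968835141691876
tcp in nest mm [ -87.3199 -136.9269  187.6879] F nest [-2.2413  0.0609 -2.792 ] rot err deg [13.397   0.1759  0.8845]
```

View pics/hh.png

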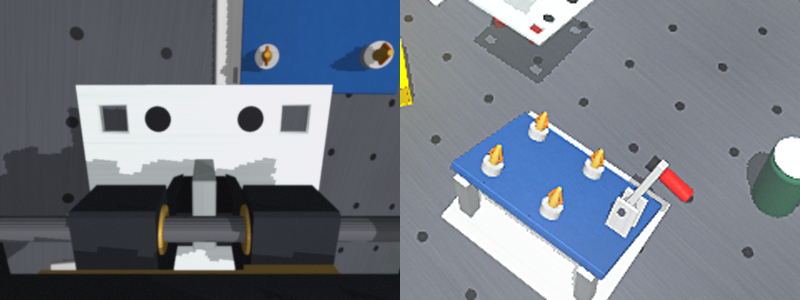

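The wrist half shows the plate held square in the fingers, with the lug in the jaws and two posts visible beyond it. The arm was rate-limited and is still short of the nest, so I'll continue.

```bash
python3 - <<'E'
from h import *
from plant import *
s=r.get_state()
N=nestR(.1814);o=np.array([.6036,.1186,.066]);M=N.as_matrix()
Rt=R.from_matrix(np.c_[np.cross(-M[:,2],M[:,0]),-M[:,2],M[:,0]])
print(*toolmove(s,o+N.apply([0,0,.024+.09+.0067]),Rt))
E
```

```text
[-0.1382  0.0431  0.0996] [0.0739 0.0007 0.0053]
```

```bash
python3 -m handwheel '[[[-0.014,0,0.01,0.01,0,0.001],[-0.028,0,0.02,0.02,0,0.001],[-0.042,0,0.03,0.03,0,0.002],[-0.056,0,0.04,0.04,0,0.002],[-0.07,0.005,0.05,0.05,0,0.003],[-0.084,0.01,0.06,0.06,0,0.004],[-0.098,0.015,0.07,0.07,0,0.005],[-0.112,0.025,0.08,0.074,0,0.005],[-0.126,0.035,0.09,0.074,0.0007,0.005],[-0.138,0.043,0.0996,0.074,0.0007,0.005],[-0.138,0.043,0.0996,0.074,0.0007,0.005],[-0.138,0.043,0.0996,0.074,0.0007,0.005]]]'; python3 look.py i
```

```text
clock: 7.12
tool_pos: [0.5444, 0.1083, 0.1706]
eef_rot: [-0.384, 0.32, -0.554, 0.665]
contact_force: [-0.2, -1.7, -3.0]
opening: 0.129
7.1167 [ 0.2344  0.7947 -0.9236  2.3242  2.0081  0.7643 -2.0771] [0.5444 0.1083 0.1706] 0.12851870490203038
tcp in nest mm [  0.2682   0.5272 120.651 ] F nest [-1.9315 -1.5949 -2.2998] rot err deg [-0.012   0.0268  0.001 ]
```

```bash
python3 -m handwheel '[[[0,0.015,0,0,0,0],[0,0.03,0,0,0,0],[0,0.045,0,0,0,0],[0,0.055,0,0,0,0],[0,0.058,0,0,0,0],[0,0.058,0,0,0,0],[0,0.058,0,0,0,0]]]'; python3 look.py j wrist scene; python3 - <<'E'
import cv2,numpy as np
a=cv2.imread("pics/j_wrist.png")[:360];b=cv2.imread("pics/j_scene.png")[290:430,260:450]
a=cv2.resize(a,(400,225));b=cv2.resize(b,(760,560),interpolation=2);cv2.imwrite("pics/jj.png",b);cv2.imwrite("pics/jw.png",cv2.imread("pics/j_wrist.png")[:400])
E
```

```text
clock: 7.7
tool_pos: [0.5727, 0.1131, 0.1211]
eef_rot: [-0.384, 0.32, -0.554, 0.666]
contact_force: [-0.1, -0.1, -3.2]
opening: 0.132
7.7 [ 0.2164  0.9262 -0.8946  2.2717  2.1025  0.8277 -2.0929] [0.5727 0.1131 0.1211] 0.1319911862282528
tcp in nest mm [ 0.3742  0.1206 63.4648] F nest [-1.7437 -0.0273 -2.7454] rot err deg [-0.053   0.0369  0.0107]
```

View pics/jj.png

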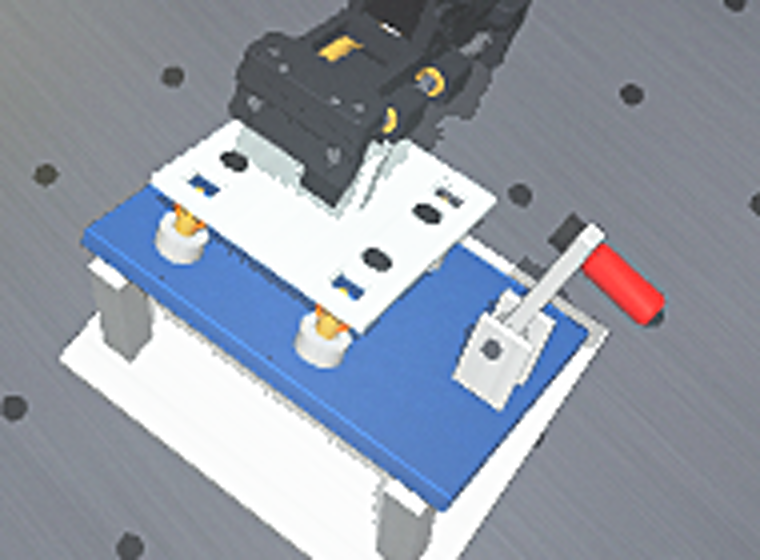

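View pics/jw.png

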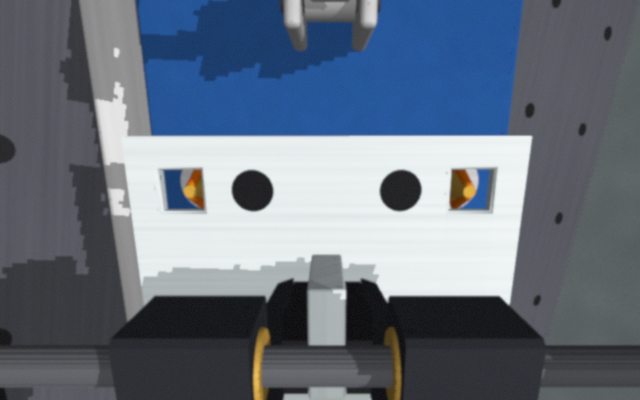

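The scene shows the holes hovering over the posts. In the wrist view the tips are at (192,189) and (468,188), inside holes centred at about (184,189) and (472,189). I'll check these numerically against the model.

```bash
python3 - <<'E'
from h import *
from plant import *
s=r.get_state();c=get_calibration("wrist");N=nestR(.1814);o=np.array([.6036,.1186,.066])
Rt=R.from_quat(s["eef_rot"]);M=Rt.as_matrix()
print("tips",proj(c,o+N.apply(np.array([[-55,45,50],[55,45,50]])/1e3)))
Q=np.c_[M[:,2],M[:,0]*-1,-M[:,1]] # plate axes x,y,z
# plate z should be -tool y; x=tool z ; y = z cross x
Q=np.c_[M[:,2],np.cross(-M[:,1],M[:,2]),-M[:,1]]
P=lambda L:s["tool_pos"]+(np.array(L)/1e3+[0,0,-.0067])@Q.T
print("holes",proj(c,P([[-55,45,5],[55,45,5]])),"dots",proj(c,P([[-28,45,5],[28,45,5]])))
im=cv2.imread("pics/j_wrist.png");h=cv2.cvtColor(im,cv2.COLOR_BGR2HSV)
for ce,st in blobs(im.max(2)<60,(220,160,430,220),200,3000):print("dot",ce,st)
m=(h[...,0]>18)&(h[...,0]<30)&(h[...,1]>100)&(h[...,2]>200)
for ce,st in blobs(m,(160,160,500,220),5,3000):print("tip",ce,st)
E
```

```text
tips [[189.4159 187.9596]
 [459.9461 188.3133]]
holes [[180.68   191.7548]
 [472.6194 191.8886]] dots [[252.3675 191.7876]
 [400.9912 191.8558]]
dot [252.1255 190.2212] [ 233  171   39   39 1171]
dot [400.2528 190.0817] [ 381  171   39   39 1163]
tip [189.1765 190.7059] [185 185   9  12  85]
tip [469.2323 191.    ] [464 186  11  11  99]
```

```bash
python3 - <<'E'
from h import *
from plant import *
c=get_calibration("wrist");N=nestR(.1814);o=np.array([.6036,.1186,.066])
T=np.array([[-55,45,50],[55,45,50]])/1e3
for b in(np.zeros(2),np.array([.5,1.6])):
  ob=np.array([[189.2,190.7],[469.2,191]])+b
  s=least_squares(lambda d:(proj(c,o+N.apply(T+d))-ob).ravel(),[0,0,0],x_scale=.001);print(s.x*1e3,s.fun)
print(c["fx"],proj(c,o+N.apply(T)))
# cross-check: top/scene reproj with hs free using shoulder? print tip reprojection in scene0
cs=get_calibration("scene")
L=np.array([[x,y,z] for x in(-55,55) for y in(-45,45) for z in(24,50)])/1e3
print(proj(cs,o+N.apply(L)))
E
```

```text
[ 1.7916 -0.2193  5.6646] [ 0.     -0.0303 -0.      0.0304]
[ 1.9886 -0.8248  5.8328] [ 0.     -0.0287 -0.      0.0288]
392.0975141406927 [[189.4159 187.9596]
 [459.9461 188.3133]]
[[332.7949 328.0424]
 [336.326  319.0753]
 [365.8102 350.4903]
 [369.84   341.4497]
 [305.3799 348.3622]
 [308.926  338.7712]
 [340.5861 373.8366]
 [344.7087 364.1773]]
```

```bash
python3 -m handwheel '[[[0.0005,0,0.0012,0,0,0],[0.0005,0.004,0.0012,0,0,0],[0.0005,0.008,0.0012,0,0,0],[0.0005,0.012,0.0012,0,0,0],[0.0005,0.014,0.0012,0,0,0],[0.0005,0.014,0.0012,0,0,0]]]'; python3 look.py k scene wrist; python3 - <<'E'
import cv2,numpy as np
b=cv2.imread("pics/k_scene.png")[290:430,260:450];a=cv2.imread("pics/k_wrist.png")[140:240,110:550]
cv2.imwrite("pics/kk.png",np.vstack([cv2.resize(b,(570,420),interpolation=2),cv2.resize(a,(570,130))]))
E
```

```text
clock: 8.3
tool_pos: [0.5813, 0.1137, 0.1093]
eef_rot: [-0.384, 0.319, -0.555, 0.665]
contact_force: [-1.8, -3.2, 2.6]
opening: 0.13
8.3 [ 0.213   0.9555 -0.8848  2.2518  2.1205  0.8361 -2.0885] [0.5813 0.1137 0.1093] 0.12954983243807586
tcp in nest mm [ 1.8547 -0.7759 48.9059] F nest [-0.7692 -2.8246  3.4564] rot err deg [-0.0929  0.0358  0.0955]
```

View pics/kk.png

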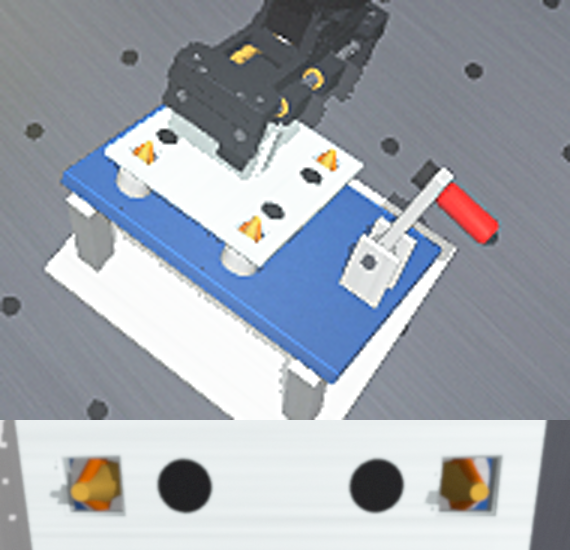

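The scene now shows three tips standing up through their holes (the fourth is hidden by the hand). In the wrist view both tips sit inside the holes, and light contact is felt. Now pressing in steps.

```bash
python3 -m handwheel '[[[0,0.003,-0.0005,0,0,0],[0,0.005,-0.0005,0,0,0],[0,0.007,-0.0005,0,0,0],[0,0.007,-0.0005,0,0,0]]]';python3 look.py l; python3 -m handwheel '[[[0,0.003,0,0,0,0],[0,0.005,0,0,0,0],[0,0.005,0,0,0,0]]]';python3 look.py l
```

```text
clock: 8.73
tool_pos: [0.585, 0.1142, 0.1021]
eef_rot: [-0.384, 0.32, -0.555, 0.665]
contact_force: [5.3, 0.7, -13.2]
opening: 0.128
8.7333 [ 0.211   0.9722 -0.8794  2.2424  2.1314  0.8404 -2.0893] [0.585  0.1142 0.1021] 0.12758250936351687
tcp in nest mm [ 1.4632 -0.9514 40.8   ] F nest [ -1.9725  -0.2639 -14.0751] rot err deg [-0.0431 -0.0537  0.0917]
clock: 8.98
tool_pos: [0.5864, 0.1156, 0.0985]
eef_rot: [-0.384, 0.32, -0.554, 0.666]
contact_force: [0.6, -2.1, -2.3]
opening: 0.129
8.9833 [ 0.2097  0.9814 -0.8789  2.2386  2.138   0.8438 -2.0888] [0.5864 0.1156 0.0985] 0.12929118233931136
tcp in nest mm [ 1.1277  0.1447 36.8766] F nest [-0.998  -2.1366 -2.1183] rot err deg [-0.0545  0.0504 -0.0196]
```

```bash
python3 -m handwheel '[[[0,0.002,0,0,0,0],[0,0.003,0,0,0,0],[0,0.003,0,0,0,0]]]';python3 look.py l; python3 -m handwheel '[[[0,0.002,0,0,0,0],[0,0.003,0,0,0,0],[0,0.003,0,0,0,0]]]';python3 look.py l
```

```text
clock: 9.23
tool_pos: [0.5865, 0.1157, 0.0983]
eef_rot: [-0.384, 0.318, -0.554, 0.666]
contact_force: [-13.7, -8.3, 24.2]
opening: 0.135
9.2333 [ 0.2099  0.983  -0.8803  2.2399  2.1409  0.8477 -2.0885] [0.5865 0.1157 0.0983] 0.1349924943769008
tcp in nest mm [ 1.1019  0.2116 36.6902] F nest [-0.8817 -5.7012 28.4086] rot err deg [-0.1546  0.2042 -0.0024]
clock: 9.48
tool_pos: [0.5865, 0.1157, 0.0982]
eef_rot: [-0.384, 0.317, -0.554, 0.667]
contact_force: [-28.2, -15.6, 51.0]
opening: 0.135
9.4833 [ 0.2101  0.9845 -0.8817  2.2413  2.1438  0.8517 -2.0882] [0.5865 0.1157 0.0982] 0.13481327371851198
tcp in nest mm [ 1.1363  0.1895 36.5755] F nest [ -0.9434 -10.3094  59.4471] rot err deg [-0.2673  0.3641  0.0253]
```

The force rises sharply at a fixed depth, so the plate appears to be on the shoulders. I'll unload, release, back off and inspect.

```bash
python3 -m handwheel '[[[0,-0.006,0,0,0,0],[0,-0.006,0,0,0,0],[0,-0.006,0,0,0,0]]]';python3 -m handwheel '[[[0,0,0,0,0,0],[0,0,0,0,0,0],[0,0,0,0,0,0],[0,0,0,0,0,0]]]' -0.3 20; python3 -m handwheel '[[[0,-0.015,0,0,0,0],[0,-0.04,0,0,0,0],[0,-0.07,0,0,0,0],[0,-0.1,0,0,0,0],[0,-0.1,0,0,0,0],[0,-0.1,0,0,0,0]]]'; sed -i 's/o=np.array(\[.6036,.1186,.066\])/o=np.array([.6036,.1186,.066])+N.apply([.0011,0,.0058])/' look.py; python3 look.py m wrist scene top;python3 - <<'E'
import cv2,numpy as np
b=cv2.imread("pics/m_scene.png")[290:430,260:450];a=cv2.imread("pics/m_wrist.png")
cv2.imwrite("pics/mm.png",np.hstack([cv2.resize(b,(400,300),interpolation=2),cv2.resize(a,(400,300))]))
E
```

```text
clock: 9.73
tool_pos: [0.5867, 0.1156, 0.0987]
eef_rot: [-0.384, 0.32, -0.554, 0.666]
contact_force: [-0.1, -1.7, -2.3]
opening: 0.134
clock: 10.07
tool_pos: [0.5868, 0.1164, 0.0987]
eef_rot: [-0.384, 0.32, -0.554, 0.666]
contact_force: [-1.1, 0.3, 0.2]
opening: 0.348
clock: 10.57
tool_pos: [0.5377, 0.1068, 0.1867]
eef_rot: [-0.383, 0.318, -0.555, 0.666]
contact_force: [-0.3, 0.0, 0.3]
opening: 0.349
10.5667 [ 0.243   0.7513 -0.9315  2.3338  1.9777  0.7392 -2.0631] [0.5377 0.1068 0.1867] 0.3486025124259888
tcp in nest mm [  1.2852   0.2533 132.2396] F nest [-0.1484  0.0582  0.3746] rot err deg [-0.245   0.1143  0.0027]
```

View pics/mm.png

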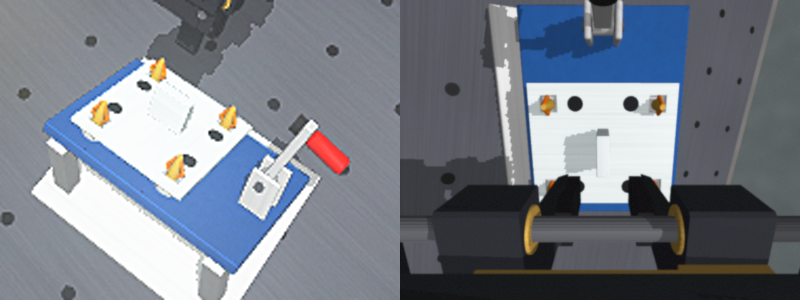

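Scene: all four orange tips with catches stand above the plate, which looks flat. I'll check the dots numerically for tilt, and estimate the clamp angle.

```bash
python3 - <<'E'
from h import *
from plant import *
N=nestR(.1814);o=np.array([.6036,.1186,.066])+N.apply([.0011,0,.0058])
L=np.array([[a,b,29] for a in(-28,28) for b in(-45,45)])/1e3
C=[];O=[]
for n,bx in(("scene",(270,300,440,400)),("wrist",(160,100,480,330)),("top",(150,135,272,225))):
    im=cv2.imread(f"pics/m_{n}.png");c=get_calibration(n);p=proj(c,o+N.apply(L));bl=blobs(im.max(2)<75,bx,3,1500)
    for i,q in enumerate(p):
        if not bl:continue
        ce=min((b[0] for b in bl),key=lambda v:np.hypot(*(v-q)));d=np.hypot(*(ce-q))
        print(n,i,q,ce,d)
        if d<(5 if n!="wrist" else 12):C.append((c,i));O.append(ce)
f=lambda v:np.concatenate([(proj(c,o+N.apply(R.from_rotvec([v[0],v[1],v[2]]).apply(L[i])+v[3:]))[0]-q) for (c,i),q in zip(C,O)])
s=least_squares(f,np.zeros(6),x_scale=[.01]*3+[.001]*3,loss="soft_l1");print("tilt deg",np.degrees(s.x[:3]),"shift mm",s.x[3:]*1e3,s.fun)
# clamp angle from red handle
for n,bx in(("scene",(380,330,440,390)),("top",(145,185,195,220))):
    im=cv2.imread(f"pics/m_{n}.png");h=cv2.cvtColor(im,cv2.COLOR_BGR2HSV);m=((h[...,0]<6)|(h[...,0]>172))&(h[...,1]>140)&(h[...,2]>60)
    print(n,blobs(m,bx,10,2000))
    for th in(1.5,1.6,1.7,1.8,1.9):
        u=lambda a,b:np.array([0,115-a*np.cos(th)+b*np.sin(th),43+a*np.sin(th)+b*np.cos(th)])/1e3
        print(th,"mid",proj(get_calibration(n),o+N.apply(u(70,28))),"tip nest mm",u(70,45)*1e3)
E
```

```text
scene 0 [327.7168 329.1253] [328.0833 329.5   ] 0.5241779255368558
scene 1 [361.4834 352.2515] [359.8 352.2] 1.6841520153382683
scene 2 [313.7588 339.3429] [315.     339.5556] 1.259239785087786
scene 3 [348.658  364.0109] [359.8 352.2] 16.2370500843667
wrist 0 [285.3749 299.5846] [279.6457 165.6382] 134.06887939278124
wrist 1 [281.4009 166.2475] [279.6457 165.6382] 1.8579564988919317
wrist 2 [367.4219 299.5915] [456.9672 278.1639] 92.07332941786478
wrist 3 [371.5111 166.2931] [369.1053 165.6491] 2.490553218376948
top 0 [247.6397 188.738 ] [247.5 189.5] 0.7746795414689168
top 1 [212.862  196.0141] [220.8035 194.2294] 8.13959122558409
top 2 [242.4362 167.8698] [242.125 168.125] 0.40246365403122486
top 3 [207.1355 175.2507] [220.8035 194.2294] 23.388166174887616
tilt deg [-0.5804 -0.6206  0.1266] shift mm [-0.9361 -0.0229 -1.0705] [-0.1421 -0.2014  1.771   0.4827 -0.8571 -0.2308 -0.0827 -0.002   0.0429
 -0.0817  0.1717 -0.4362  0.2919  0.1738]
scene [(array([415.4145, 360.6995]), array([405, 351,  21,  20, 193], dtype=int32))]
1.5 mid [[409.7015 352.3607]] tip nest mm [  0.     154.9357 116.0078]
1.6 mid [[412.3876 355.4932]] tip nest mm [  0.     162.0248 111.6562]
1.7 mid [[414.8086 358.8173]] tip nest mm [  0.     168.644  106.6185]
1.8 mid [[416.9356 362.2957]] tip nest mm [  0.     174.7273 100.9452]
1.9 mid [[418.7433 365.8889]] tip nest mm [  0.     180.2138  94.693 ]
top [(array([161.5327, 205.243 ]), array([154, 201,  16,   9, 107], dtype=int32))]
1.5 mid [[168.8924 204.8372]] tip nest mm [  0.     154.9357 116.0078]
1.6 mid [[166.1548 205.0668]] tip nest mm [  0.     162.0248 111.6562]
1.7 mid [[163.5938 205.1718]] tip nest mm [  0.     168.644  106.6185]
1.8 mid [[161.2371 205.1517]] tip nest mm [  0.     174.7273 100.9452]
1.9 mid [[159.1094 205.0078]] tip nest mm [  0.     180.2138  94.693 ]
```

Tilt is under 0.7°, against roughly 7° for a missed post, so the plate is home within play. The clamp is at about 1.76 rad, with its tip near nest (0,172,103) mm. I'll shut the fingers and move outside the handle at a safe height.

```bash
python3 -m handwheel '[[[-0.02,-0.01,-0.001,0,0,0],[-0.05,-0.02,-0.001,0,0,0],[-0.08,-0.02,-0.001,0,0,0],[-0.11,-0.02,-0.001,0,0,0],[-0.14,-0.02,-0.001,0,0,0],[-0.17,-0.01,-0.001,0,0,0],[-0.19,0,-0.001,0,0,0],[-0.202,0,-0.001,0,0,0],[-0.202,0,-0.001,0,0,0],[-0.202,0,-0.001,0,0,0]]]' -1 30; python3 look.py n; python3 - <<'E'
from h import *
from plant import *
N=nestR(.1814);o=np.array([.6036,.1186,.066])+N.apply([.0011,0,.0058])
c=get_calibration("top");p=ray(c,(146,273),.12);print("can top",p,N.inv().apply(p-o))
E
```

```text
clock: 11.55
tool_pos: [0.4996, 0.3044, 0.1839]
eef_rot: [-0.385, 0.32, -0.554, 0.665]
contact_force: [0.3, -0.3, 0.7]
opening: 0.008
11.55 [-0.2212  0.8023 -0.9472  2.1871  1.7191  0.9413 -2.1871] [0.4996 0.3044 0.1839] 0.00817505806914741
tcp in nest mm [ -1.7072 201.4703 130.6525] F nest [ 0.5743 -0.3972  0.4417] rot err deg [0.0102 0.0674 0.0503]
can top [0.3625 0.3126 0.12  ] [-0.1491  0.2343  0.142 ]
```

```bash
python3 -m handwheel '[[[0,0.012,0.001,0,0,0],[0,0.025,0.002,0,0,0],[0,0.035,0.002,0,0,0],[0,0.039,0.002,0,0,0],[0,0.039,0.002,0,0,0]]]'; python3 look.py o; python3 -m handwheel '[[[0.01,0,0,0,0,0],[0.02,0,0,0,0,0],[0.03,0,0,0,0,0],[0.04,0,0,0,0,0],[0.05,0,0,0,0,0],[0.06,0,0,0,0,0]]]'; python3 look.py p scene
```

```text
clock: 11.97
tool_pos: [0.5214, 0.307, 0.1506]
eef_rot: [-0.384, 0.32, -0.555, 0.664]
contact_force: [-0.2, -0.3, -0.1]
opening: 0.003
11.9667 [-0.2195  0.8808 -0.9162  2.1557  1.7975  0.9544 -2.2035] [0.5214 0.307  0.1506] 0.0029830456056216792
tcp in nest mm [  0.611  200.1324  90.8943] F nest [-0.2882 -0.2159  0.0661] rot err deg [ 0.0191 -0.0407  0.1369]
clock: 12.47
tool_pos: [0.5315, 0.2493, 0.1527]
eef_rot: [-0.384, 0.319, -0.554, 0.666]
contact_force: [-1.4, 2.7, 0.7]
opening: 0.009
12.4667 [-0.0985  0.8611 -0.9161  2.2266  1.8786  0.9104 -2.1999] [0.5315 0.2493 0.1527] 0.00876395497303555
tcp in nest mm [  1.241  141.6037  92.9451] F nest [-0.3961  2.8683  1.063 ] rot err deg [-0.1143  0.0888 -0.0892]
```

Contact is about 3 N with motion, so it is swinging. I'll continue inwards.

```bash
python3 -m handwheel '[[[0.01,0,0,0,0,0],[0.02,0,0,0,0,0],[0.03,0,0,0,0,0],[0.04,0,0,0,0,0],[0.05,0,0,0,0,0],[0.058,0,0,0,0,0],[0.058,0,0,0,0,0]]]'; python3 look.py q scene top;  python3 - <<'E'
import cv2,numpy as np
b=cv2.imread("pics/q_scene.png")[280:430,240:450]
cv2.imwrite("pics/qq.png",cv2.resize(b,(630,450),interpolation=2))
E
```

```text
clock: 13.1
tool_pos: [0.5427, 0.1899, 0.1515]
eef_rot: [-0.384, 0.32, -0.556, 0.664]
contact_force: [1.2, 1.0, -0.4]
opening: -0.001
13.1 [ 0.0278  0.8506 -0.9062  2.2731  1.955   0.8631 -2.1743] [0.5427 0.1899 0.1515] -0.0006985664334316488
tcp in nest mm [ 0.8851 81.1722 91.7841] F nest [ 1.0059  0.7324 -1.0421] rot err deg [-0.0329 -0.0661  0.1731]
```

View pics/qq.png

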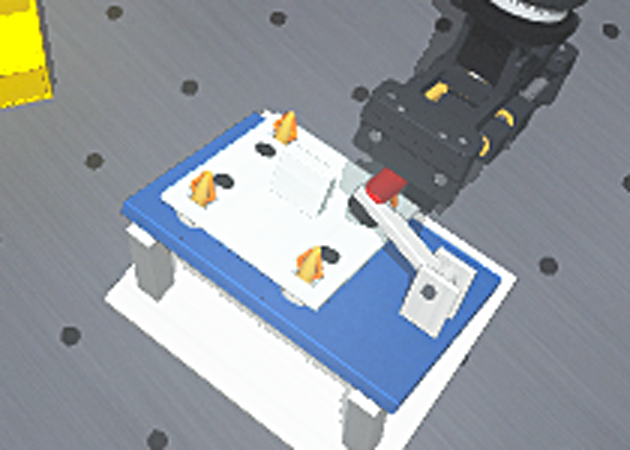

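The clamp arm is now nearly over the plate, at roughly 0.3 rad. I'll back off, lift, move above the handle end and press down.

```bash
python3 -m handwheel '[[[-0.01,0,0,0,0,0],[-0.012,-0.015,0,0,0,0],[-0.012,-0.04,0,0,0,0],[0.005,-0.04,0,0,0,0],[0.02,-0.04,0,0,0,0],[0.03,-0.04,0,0,0,0],[0.03,-0.04,0,0,0,0]]]' ; python3 -m handwheel '[[[0,0.01,0,0,0,0],[0,0.02,0,0,0,0],[0,0.027,0,0,0,0],[0,0.033,0,0,0,0],[0,0.037,0,0,0,0],[0,0.037,0,0,0,0]]]'; python3 look.py s
```

```text
clock: 13.78
tool_pos: [0.528, 0.1575, 0.1863]
eef_rot: [-0.384, 0.32, -0.556, 0.664]
contact_force: [-0.0, -0.9, -0.6]
opening: 0.007
clock: 14.28
tool_pos: [0.546, 0.1638, 0.1533]
eef_rot: [-0.384, 0.32, -0.554, 0.666]
contact_force: [0.1, -0.1, -0.1]
opening: 0.003
14.2833 [ 0.0935  0.8427 -0.9073  2.2896  1.9868  0.8332 -2.1493] [0.546  0.1638 0.1533] 0.002874553554738442
tcp in nest mm [ 0.5864 54.7977 94.0396] F nest [ 0.0213 -0.152  -0.1299] rot err deg [ 0.0245  0.0376 -0.0851]
```

```bash
python3 -m handwheel '[[[0,0.002,0,0,0,0],[0,0.004,0,0,0,0],[0,0.004,0,0,0,0]]]'; python3 look.py s; python3 -m handwheel '[[[0,0.002,0,0,0,0],[0,0.004,0,0,0,0],[0,0.004,0,0,0,0]]]'; python3 look.py s scene;  python3 - <<'E'
import cv2,numpy as np
b=cv2.imread("pics/s_scene.png")[280:430,240:450]
cv2.imwrite("pics/ss.png",cv2.resize(b,(630,450),interpolation=2))
E
```

```text
clock: 14.53
tool_pos: [0.5481, 0.1636, 0.151]
eef_rot: [-0.384, 0.32, -0.554, 0.666]
contact_force: [-0.0, 0.4, -1.1]
opening: 0.008
14.5333 [ 0.0933  0.8495 -0.9054  2.287   1.9936  0.8373 -2.1507] [0.5481 0.1636 0.151 ] 0.008441765538626286
tcp in nest mm [ 1.095  54.241  91.0245] F nest [-0.5124  0.3477 -0.9911] rot err deg [-0.0609  0.0482 -0.0309]
clock: 14.78
tool_pos: [0.5495, 0.1634, 0.1489]
eef_rot: [-0.384, 0.318, -0.555, 0.666]
contact_force: [-6.8, -4.6, 14.9]
opening: 0.007
14.7833 [ 0.093   0.8557 -0.905   2.286   2.      0.8434 -2.1521] [0.5495 0.1634 0.1489] 0.007108643794991201
tcp in nest mm [ 1.316  53.8305 88.5701] F nest [ 1.0052 -3.2631 16.6814] rot err deg [-0.1751  0.138   0.0396]
```

```bash
python3 -m handwheel '[[[0,0.001,0,0,0,0],[0,0.001,0,0,0,0],[0,0.001,0,0,0,0]]]'; python3 look.py s; python3 -m handwheel '[[[0,-0.01,0,0,0,0],[0,-0.03,0,0,0,0],[0,-0.06,0,0,0,0],[0.03,-0.09,0,0,0,0],[0.06,-0.12,0,0,0,0],[0.1,-0.13,0,0,0,0],[0.13,-0.13,0,0,0,0],[0.13,-0.13,0,0,0,0]]]'; python3 look.py t scene top; python3 - <<'E'
from h import *
from plant import *
N=nestR(.1814);o=np.array([.6036,.1186,.066])+N.apply([.0011,0,.0058])
for n,bx in(("scene",(330,290,420,380)),("top",(165,150,240,220))):
    im=cv2.imread(f"pics/t_{n}.png");h=cv2.cvtColor(im,cv2.COLOR_BGR2HSV);m=((h[...,0]<5)|(h[...,0]>172))&(h[...,1]>150)&(h[...,2]>60)
    print(n,[b[0] for b in blobs(m,bx,10,2000)])
    for th in(0,.1,.2,.3):
        u=np.array([0,115-70*np.cos(th)+28*np.sin(th),43+70*np.sin(th)+28*np.cos(th)])/1e3
        print(th,proj(get_calibration(n),o+N.apply(u)))
a=cv2.imread("pics/t_scene.png")[280:430,240:450];b=cv2.imread("pics/t_top.png")[120:300,110:362]
cv2.imwrite("pics/tt.png",np.hstack([cv2.resize(a,(420,300),interpolation=2),cv2.resize(b,(380,300),interpolation=2)]))
E
```

```text
clock: 15.08
tool_pos: [0.5496, 0.1634, 0.1488]
eef_rot: [-0.384, 0.318, -0.555, 0.666]
contact_force: [-12.3, -6.1, 22.7]
opening: 0.005
15.0833 [ 0.093   0.8564 -0.9053  2.2865  2.0013  0.8446 -2.1523] [0.5496 0.1634 0.1488] 0.004997335797845527
tcp in nest mm [ 1.2684 53.8598 88.4429] F nest [-0.1225 -3.8164 26.2921] rot err deg [-0.2064  0.1911  0.0389]
clock: 15.75
tool_pos: [0.5107, 0.0162, 0.2598]
eef_rot: [-0.383, 0.32, -0.56, 0.661]
contact_force: [-0.3, -1.5, -0.8]
opening: 0.004
15.75 [ 0.4799  0.5067 -0.8683  2.3434  1.8322  0.422  -1.7832] [0.5107 0.0162 0.2598] 0.003818346454626063
tcp in nest mm [  0.6788 -83.9988 217.0071] F nest [-0.9012 -1.4583 -0.3604] rot err deg [-0.1131 -0.4099  0.6328]
scene [array([361.4027, 343.8926])]
0 [[361.9331 342.629 ]]
0.1 [[364.3365 340.9303]]
0.2 [[366.979  339.5316]]
0.3 [[369.8381 338.4506]]
top [array([208.7826, 191.3696])]
0 [[208.6532 191.0024]]
0.1 [[207.1603 192.1566]]
0.2 [[205.3972 193.3315]]
0.3 [[203.3796 194.5145]]
```

View pics/tt.png

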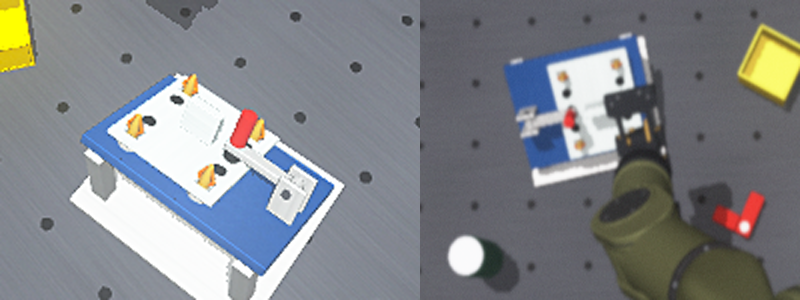

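The scene and top views show the clamp closed: the handle is at (361,344) and (209,191), which matches θ≈0. The plate is flat with four tips up, the robot is clear, and the bystanders are where they were. Handing in.

```bash
python3 -c "
from plant import job
print(job.finish_job())"
```

```text
the job is handed in; nothing more can be done
None
```

The plate is on the four snap posts and the clamp is closed on it. The job was handed in at about 16 s of the 64 s allowed, with the robot clear of everything. `finish_job` gave no verdict.

- **Plate:** I lifted it by the lug from the green-railed stand and set it over the posts, then pressed it down while still gripping it. At the end the force rose to about 59 N with no further travel, which I took as the shoulders. After letting go, the marker dots showed a tilt of under 0.7°, against roughly 7° for a missed post. All four post tips stood up through the plate.
- **Clamp:** I swung it over with shut fingers only after that check, then pressed it to its stop with about 26 N. The finger tips stopped at 88.4 mm, where 88 mm is nominal for closed. In both final pictures the handle matches an angle of 0.
- **Bystanders:** the bin, can and square look untouched in the last pictures. I judged that by eye and did not measure it.

**Checks that disagreed or fell short:**
- My first fit put the fixture about 6 mm too low along its slope normal. The wrist view and the contact depth both showed this, and I corrected it before using the clamp.
- The tilt check saw only some of the dots in each picture, so it cannot rule out the plate sitting up within its roughly 1 mm of play.

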